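# Right the tipped bottle in its lane and block the gap

### The job

One of the three bottles in the metal lane rack has tipped over and lies across the low end wall: tip it back upright in the lane, next to its two standing neighbours, without knocking those over or taking them out. Then set the grey spacer block into the gap left between that bottle and the end wall and press it down until its flat top (the face round the grip rib) is flush with the rim of the rack, so that the row cannot fall again. Leave the roll of tape where it is.

Things in the scene. Friction and masses are not known exactly. Their poses are not given: they have to be found in the camera images.
- rack: Fixed open aluminium rack, one lane along its y; origin on the bench at mid-width. Lane floor 4 mm above the bench, rim 46; inside x -26 to 26, y -109 (rear wall) to 108 (end wall); walls 5 thick. Screw ears stick out 15 at the sides, under 8 high. Turned up to 0.25 rad; its +y end points left (world +y).
- bottle_tipped_centre (a point): Tipped bottle like the others; point on its axis half-way up (61.5 mm from base), z from base to cap. Starts leaning along the lane: lowest base edge on the floor at rack y 35 to 47, body on the end wall's rim about 33 deg above level, cap out beyond it. Pushed at the cap in an arc about that edge it rises; past about 70 deg it drops onto its base. Stands at rack y 9 to 24.
- bottle_mid_centre (a point): Standing bottle next to the tipped one, at rack y = -36. All three are alike: pale squeeze bottles, body 48 mm diameter and 100 tall, then a cap 26 diameter up to 123 overall, about 0.16 kg. Point on its axis half-way up (61.5 above its base); z from base to cap.
- bottle_rear_centre (a point): Rearmost standing bottle, same shape and size, at rack y = -84.5, by the rear wall. Point on its axis half-way up (61.5 mm above its base); z from base to cap.
- spacer_centre (a point): Loose grey spacer upright on the bench left or right of the rack, 0.15 kg: block 46 (x) by 58 (y) by 42 mm tall, lowest 6 stepped in by 3 all round; on its flat top a grip rib 14 (x) by 36 (y), rising to 89 overall. Point on its upright axis 44 above its underside. Goes in with its y along rack y, either way round; gap 60 to 72 long, 52 wide. On the lane floor it is flush.
- tape_centre (a point): Loose roll of brown packing tape lying flat, 96 mm diameter, 48 tall; a bystander on the other side of the rack from the spacer. Point at its centre.
Not all that is in view belongs to the job. What is shaped like the part that bears spacer_centre but red is not meant.

How it is judged:
On the way, in this order (a step that is already met when the one before it is completed fails the run):
1. the tipped bottle stands upright on the lane floor beside its neighbours (angle between bottle_tipped_centre's own z axis and vertical below 0.07 rad and z of bottle_tipped_centre in the frame of rack between 0.0615 and 0.0695 m and y of bottle_tipped_centre in the frame of rack between 0.004 and 0.03 m and x of bottle_tipped_centre in the frame of rack between -0.008 and 0.008 m), for 0.3 s.
2. the spacer block is down in the gap with its flat top flush with the rim (all of step 1 and angle between spacer_centre's own z axis and vertical below 0.06 rad and z of spacer_centre in the frame of rack between 0.045 and 0.051 m and y of spacer_centre in the frame of rack between 0.05 and 0.085 m and x of spacer_centre in the frame of rack between -0.01 and 0.01 m), for 0.2 s.
At the end, for the whole second after the job is handed in: All three bottles stand upright in the lane (within 4 degrees), the formerly tipped one on the lane floor; the spacer sits in the gap at the +y end, level within 3.4 degrees, its flat top within 3 mm of flush with the rim; bottle and spacer are at rest (all of step 2 and angle between each of bottle_mid_centre, bottle_rear_centre's own z axis and vertical below 0.07 rad and z of each of bottle_mid_centre, bottle_rear_centre in the frame of rack below 0.07 m and linear speed of each of spacer, bottle_tipped below 0.02 m/s); the robot touches nothing.
It fails at once if a standing neighbour is knocked over or taken from its place (tilted over 0.4 rad or moved over 30 mm) (angle between any of bottle_mid_centre, bottle_rear_centre's own z axis and vertical above 0.4 rad or distance of any of bottle_mid_centre, bottle_rear_centre from where it was at the start of the episode above 0.03 m).
It fails at once if the roll of tape is moved by more than 30 mm (distance of tape_centre from where it was at the start of the episode above 0.03 m).
It also fails if it takes over 64 s, if anything falls off the work surface, if the arm or the gripper's body presses on something with over 40 N, if the wrist force passes 120 N, or if a joint passes its speed limit or range.

### The arm

A 7-joint arm with a two-finger parallel gripper is mounted at the origin on a cart in front of the work surface, level with it; the furniture and walls round the work are solid. World frame = base frame: x ahead of the robot, y to its left, z up, the work surface at z = 0. Lengths are in m, angles in rad, forces in N, time in s.
With the tool pointing down it reaches from about 0.35 to 0.9 m from the base axis. Payload 8.1 kg.
Tool frame: the origin (TCP) lies on the centre line of the jaws, within the pads' length; the fingertips stand 19 mm ahead of it and the grasp point (between the pads) is the TCP (arm.tip_reach is the distance from the TCP to the fingertips, in m); z points along the fingers, y is the line along which they close (so a half turn about z gives the same grasp; the last joint's range is limited). The gripper opens to 92 mm and grips with 3 to 60 N. Pads are 19 mm wide; open, the fingers measure 130 mm over their backs; the gripper's body (75 mm by 190 mm) begins 47 mm behind the grasp point.
Start: joints at [-1.291, 0.434, 0.025, 1.573, -0.012, 1.134, -0.075], TCP at [0.233, 0.58, 0.246] pointing down, gripper open.
Joint ranges: [-2.62, 2.62], [-0.44, 2.09], [-1.27, 1.32], [0.08, 2.57], [-1.32, 4.46], [0.12, 2], [-2.74, 2.74]. Speed limits (rad/s): [2.22, 2.22, 3.01, 3.01, 3.14, 3.14, 3.14].

### API

Orientations are given as a rotation vector (axis times angle).
In Python, from cell import arm gives the robot as it stands.
- The arm moves only by the tool arm_command, never from a script. Its argument "targets" is a list that holds one entry, the list of rows, each a list of 6 numbers: the shift along the tool's x, y, z in m, then the turn, a rotation vector about the tool's x, y, z in rad. A call has 1 to 10 rows; each row shifts and turns the commanded pose from where the row before left it, along the tool's axes as they then stand; what a row does not reach is not made up. A row lasts 1/8 s, in which the tool goes at most 62.5 mm and 10.7 degrees, less where a joint would pass 70% of its speed; a pose out of reach is approached as far as the arm can. A call with a gripper value outside its range is refused whole. "jaw" is the finger opening in m, from 0 to 0.0918, set as the call begins (left out, the last holds). The fingers move at their own pace and stop on an object; "newtons" is the grip in N (left out, the last holds). Time passes only in rows, so rows that do not move let the fingers close. It gives the time, the measured TCP pose, the force, the opening and the grip force at its end, in the units of the state.
- arm.observe(): the state, without advancing time (a new reading comes with each control period).
- arm.get_image(name): name is "scene" or "top"; returns a dict with "pixels" (400x640x3 uint8, red, green, blue), "z_map" (400x640 float32, m along the optical axis (not along the pixel's ray), 0 where there is no reading), "fx", "fy", "cx", "cy" (pixels), "xyz" and "rotation" of the camera in the world. Camera axes: x right, y down, z forward; pixel columns grow to the right and rows downward; lengths in m; the calibration is good to about 2 mm. A picture is of the moment at which its call begins.
- arm.sign_off(): hands the job in; it is judged then, once.
The state is a dict: "clock": time; "joints": joint angles; "dq": joint speeds; "joint_efforts": joint torques, N m; "position": TCP position; "ee_rot": TCP orientation; "force": force on the tool from outside, world axes, zero at the start; "ft_torque": the same for the moment, N m; "width": opening from 0.0 (shut) to 1.0 (fully open); "gripper_force": force on a finger pad.
Only numpy, scipy, OpenCV 4.12 (cv2) and the standard library are available. Lean on these libraries where they do the work, as an engineer would, in place of code of your own. Each camera call takes 0.05 s, during which the arm holds its last target. There are 200 camera calls.

## Working session

There is one attempt and no reset: what is moved stays moved. The work goes in short steps, Python scripts to look and compute and a tool call to move; the robot and the scene stay as the last step left them, time stands still between calls to the robot, and variables do not carry over. Pictures are saved under pics/ and viewed, at most 10 in all, crops included, and the job is handed in when it is done.

Besides the shell and the picture viewer there is one more tool, called as name(argument=value, ...) on one line, values as JSON. arm_command: Moves the arm, as the interface text tells. Its arguments: {"type":"object","properties":{"targets":{"type":"array","items":{"type":"array","items":{"type":"array","items":{"type":"number"}}}},"jaw":{"type":"number"},"newtons":{"type":"number"}},"required":["targets"]}

```bash
mkdir -p pics; ls; cat > h.py <<'E'
import numpy as np, cv2
from scipy.spatial.transform import Rotation as R
from cell import arm
def cloud(im):
    z=im["z_map"].astype(float); v,u=np.mgrid[:z.shape[0],:z.shape[1]]
    p=np.stack([(u-im["cx"])/im["fx"]*z,(v-im["cy"])/im["fy"]*z,z],-1)
    r=np.array(im["rotation"]); r=r if r.shape==(3,3) else R.from_rotvec(r).as_matrix()
    w=p@r.T+np.array(im["xyz"]); w[z==0]=np.nan
    return w
def save(im,n): cv2.imwrite("pics/"+n,cv2.cvtColor(im["pixels"],cv2.COLOR_RGB2BGR))
E
python3 - <<'E'
from h import *
for n in("scene","top"):
    im=arm.get_image(n); save(im,n+"0.png"); np.savez("pics/"+n+"0.npz",w=cloud(im),px=im["pixels"])
    print(n,im["xyz"],im["rotation"],im["fx"])
print(arm.observe())
E
```

```text
pics
scene [ 0.11913633 -0.86673332  1.09948462] [-2.34948066  0.63258559 -0.2119717 ] 437.6157970243842
top [ 0.33017007 -0.05924126  1.35475783] [-2.1194173   2.16055532 -0.15228245] 489.853354291707
{'clock': 0.1, 'joints': array([-1.29060798,  0.43514936,  0.02497399,  1.57402072, -0.01161561,
        1.13402936, -0.07509524]), 'dq': array([-1.07090931e-03, -1.48615428e-03, -2.31528661e-03, -2.79501645e-03,
        5.85877209e-05, -3.57972648e-04, -1.58086421e-03]), 'joint_efforts': array([ 2.54426668e-03, -6.69121027e+01,  9.87582989e-01, -3.15139568e+01,
       -6.06241403e-02,  3.73921415e-02,  3.78538937e-05]), 'position': array([0.23331811, 0.57932995, 0.24502025]), 'ee_rot': array([-5.97698175e-01, -3.08404690e+00,  2.28187161e-03]), 'force': array([-0.00097301, -0.22492644,  0.05973278]), 'ft_torque': array([ 0.06584857, -0.00765712, -0.00091505]), 'gripper_force': 0.0, 'width': 1.0022612073502668}
```

View pics/scene0.png

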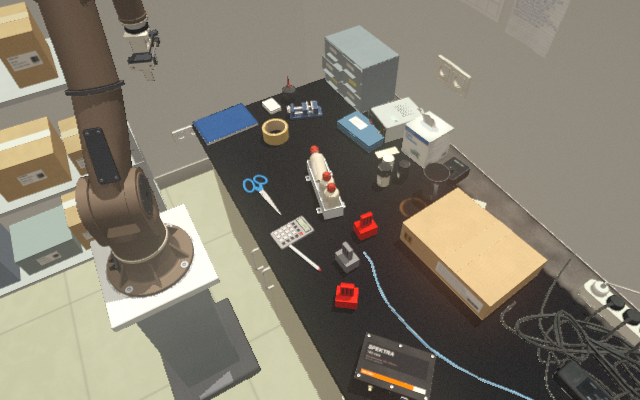

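View pics/top0.png

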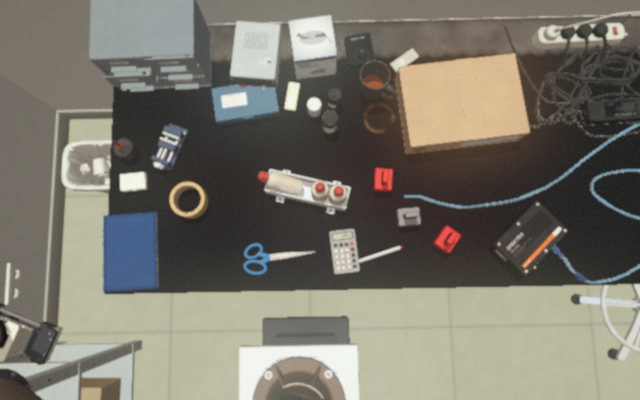

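Top view: the tipped bottle's cap is at (264,176), the standing caps at (320,188) and (337,192). The tape is at (188,200). Candidates for the spacer are the grey block at top (409,216) and the red blocks at (384,180) and (447,239), so I choose the grey one. Next I measure and take one close crop.

```bash
python3 - <<'E'
from h import *
d=np.load("pics/top0.npz"); w=d["w"]; px=d["px"].astype(int)
cv2.imwrite("pics/crop.png",cv2.resize(d["px"][150:260,230:470,::-1],None,fx=3.3,fy=3.3,interpolation=cv2.INTER_CUBIC))
s=np.load("pics/scene0.npz"); W=s["w"]
def roi(w,a,b,c,e): return w[c:e,a:b].reshape(-1,3)
def rep(n,p):
    print(n,len(p),np.nanmean(p,0).round(4), end=' ')
    if len(p)>4:
        (c,sz,a)=cv2.minAreaRect((p[:,:2]*1000).astype(np.float32)); print(np.round(c,1),np.round(sz,1),round(a,1))
    else: print()
print("bench",np.nanmedian(w[210:240,220:240,2]))
for nm,p,ps in (("top",roi(w,385,432,195,240),None),("scene",roi(W,325,368,232,280),None)):
    rep(nm+" rib",p[(p[:,2]>.083)&(p[:,2]<.1)]); rep(nm+" top",p[(p[:,2]>.036)&(p[:,2]<.048)])
for nm,p in (("top",roi(w,245,360,160,220)),("scene",roi(W,295,350,140,225))):
    rep(nm+" rim",p[(p[:,2]>.043)&(p[:,2]<.049)])
    q=p[(p[:,2]>.118)&(p[:,2]<.14)]; 
    from scipy.cluster.vq import kmeans2
    print(nm,"hi",len(q),q[:,2].max()); 
    if len(q)>3: print(kmeans2(q,2,minit="++",seed=1)[0].round(4))
# red caps
for nm,ww,pp,(a,b,c,e) in (("top",w,px,(245,360,160,220)),("scene",W,s["px"].astype(int),(295,350,140,225))):
    m=np.zeros(ww.shape[:2],np.uint8); m[c:e,a:b]=((pp[...,0]>120)&(pp[...,1]<80))[c:e,a:b]
    n,l,st,ce=cv2.connectedComponentsWithStats(m)
    for i in range(1,n):
        if st[i,4]>15: P=ww[l==i]; print(nm,"cap",ce[i].round(0),st[i,4],np.nanmean(P,0).round(4),np.nanmin(P,0).round(3),np.nanmax(P,0).round(3))
p=roi(w,165,212,175,225); rep("tape",p[(p[:,2]>.04)&(p[:,2]<.056)])
p=roi(w,370,400,160,195); rep("red1",p[p[:,2]>.03]); p=roi(w,430,465,222,258); rep("red2",p[p[:,2]>.03])
E
```

```text
bench 9.988403987792882e-05
top rib 75 [ 0.4909 -0.3051  0.089 ] [ 491.1 -304.9] [34.8 13.6] 89.4
top top 264 [ 0.4892 -0.3018  0.0427] [ 491.  -305.1] [46.2 59. ] 4.2
scene rib 65 [ 0.4859 -0.3079  0.0877] [ 487.3 -306.3] [14.7 37.2] 4.8
scene top 211 [ 0.4878 -0.3094  0.0413] [ 524.4 -296.9] [129.2  64. ] 13.0
top rim 294 [ 0.5682 -0.035   0.0459] [571.5 -32.7] [225.8  62.8] 75.8
top hi 144 0.1318541874358956
[[ 0.5617 -0.0665  0.1245]
 [ 0.5505 -0.1142  0.1247]]
scene rim 172 [ 0.5529 -0.0513  0.0456] [566.9 -33.8] [228.4  62.1] 75.9
scene hi 78 0.12938091028627163
[[ 0.5568 -0.0703  0.1232]
 [ 0.5458 -0.1177  0.1231]]
top cap [261. 178.] 29 [0.5929 0.0856 0.0873] [0.586 0.076 0.078] [0.61  0.095 0.094]
scene cap [326. 177.] 41 [ 0.5544 -0.0749  0.1162] [ 0.545 -0.081  0.104] [ 0.568 -0.065  0.125]
scene cap [331. 188.] 39 [ 0.5429 -0.1223  0.1167] [ 0.536 -0.128  0.106] [ 0.553 -0.108  0.126]
tape 373 [0.5497 0.2939 0.0474] [549.5 294.2] [93.7 92.5] 79.5
red1 371 [ 0.5921 -0.2384  0.0529] [ 595.4 -240.9] [47.1 59.7] 85.6
red2 396 [ 0.4269 -0.4014  0.0538] [ 428.4 -405.6] [46.5 58.2] 53.8
```

View pics/crop.png

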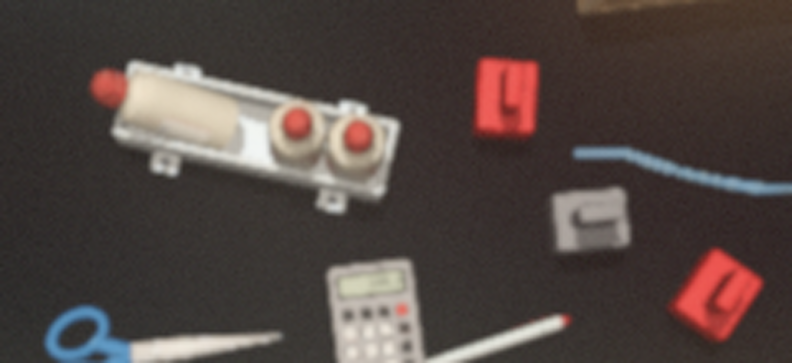

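The crop shows the grey block with its rib at crop (598,217). It matches the description: 46x59 mm, top 42, rib 89. Both rack fits also agree: 227x62 mm, rim 46, and the bottles lie where they should. Next I fit the lean and work out the approach to the cap.

```bash
cat >> h.py <<'E'
YAW=-0.242; O=np.array([.5692,-.0332,0])
RR=R.from_euler("z",YAW)
def rk(p): return RR.inv().apply(np.asarray(p)-O)
def wd(p): return RR.apply(p)+O
def tool(yaw,tilt=0.):
    "tool y along world yaw angle (rad), z down; tilt: body leans to rack +y by tilt about tool y"
    y=np.array([np.cos(yaw),np.sin(yaw),0]); z=np.array([0,0,-1.]); x=np.cross(y,z)
    M=R.from_matrix(np.stack([x,y,z],1))
    return M*R.from_rotvec([0,tilt,0])
def plan(p,Rt,n,p0=None,R0=None):
    s=arm.observe()
    p0=s["position"] if p0 is None else p0; R0=R.from_rotvec(s["ee_rot"]) if R0 is None else R0
    rv=(R0.inv()*Rt).as_rotvec(); d=(np.asarray(p)-p0)
    print("from",p0.round(4),"to",np.round(p,4),"mm/row",round(np.linalg.norm(d)/n*1e3,1),"rad/row",round(np.linalg.norm(rv)/n,3))
    Rc=R0
    for i in range(n):
        print("[",", ".join("%.4f"%v for v in np.r_[Rc.inv().apply(d/n),rv/n]),"],"); Rc=Rc*R.from_rotvec(rv/n)
def state():
    s=arm.observe(); M=R.from_rotvec(s["ee_rot"]).as_matrix()
    print("t",s["clock"],"pos",s["position"].round(4),"rack",rk(s["position"]).round(4),"F",s["force"].round(1),"w",round(s["width"]*91.8,1),"gf",round(s["gripper_force"],1)); print("toolY",M[:,1].round(3),"toolZ",M[:,2].round(3),"q",s["joints"].round(2))
E
python3 - <<'E'
from h import *
for n,(a,b,c,e) in(("top",(245,360,160,220)),("scene",(295,350,140,225))):
    d=np.load(f"pics/{n}0.npz"); w=d["w"][c:e,a:b].reshape(-1,3); px=d["px"][c:e,a:b].reshape(-1,3).astype(int)
    w=w+(np.array([-.0023,-.0005,-.0005]) if n=="top" else [.0023,.0005,.0005])
    q=rk(w); red=(px[:,0]>120)&(px[:,1]<90)
    m=(q[:,1]>.03)&(q[:,1]<.14)&(q[:,2]>.052)&(abs(q[:,0])<.03)
    body=q[m&~red]; cap=q[m&red]
    print(n,"cap",len(cap),cap.mean(0).round(4),cap.min(0).round(3),cap.max(0).round(3))
    # fit axis: |dist to line in plane x=x0| = 24
    from scipy.optimize import least_squares
    b=body[body[:,1]<.105]
    def f(v):
        x0,t,k=v; r=-np.sin(t)*b[:,1]+np.cos(t)*b[:,2]-k
        return np.hypot(b[:,0]-x0,r)-.024
    s=least_squares(f,[0,.58,0.],loss="soft_l1",f_scale=.002); x0,t,k=s.x
    # pivot: floor z=.004 on lower line: -sin t*y+cos t*z = k-.024
    y=(np.cos(t)*.004-(k-.024))/np.sin(t)
    print(len(b),"x0",x0.round(4),"tilt deg",np.degrees(t).round(1),"pivot y",y.round(4),"rms",np.sqrt((s.fun**2).mean()))
P=np.array([.041,.004]);t=np.radians(33)
state()
plan(wd([0,.20,.22]),tool(YAW),9)
E
```

```text
top cap 56 [-0.0036  0.1195  0.0887] [-0.013  0.108  0.078] [0.012 0.132 0.097]
463 x0 -0.0 tilt deg 26.7 pivot y 0.0323 rms 0.0031521294000490066
scene cap 23 [-0.0037  0.1175  0.0863] [-0.012  0.109  0.078] [0.011 0.127 0.093]
274 x0 0.0001 tilt deg 27.8 pivot y 0.0347 rms 0.0026373010147966486
t 0.1 pos [0.2333 0.5793 0.245 ] rack [-0.4729  0.5142  0.245 ] F [-0.  -0.2  0.1] w 92.0 gf 0.0
toolY [ 0.374  0.928 -0.001] toolZ [-0.    -0.001 -1.   ] q [-1.29  0.44  0.02  1.57 -0.01  1.13 -0.08]
from [0.2333 0.5793 0.245 ] to [0.6171 0.161  0.22  ] mm/row 63.1 rad/row 0.159
[ -0.0569, -0.0272, 0.0028, -0.0001, 0.0001, 0.1589 ],
[ -0.0605, -0.0178, 0.0028, -0.0001, 0.0001, 0.1589 ],
[ -0.0626, -0.0080, 0.0028, -0.0001, 0.0001, 0.1589 ],
[ -0.0631, 0.0020, 0.0028, -0.0001, 0.0001, 0.1589 ],
[ -0.0619, 0.0119, 0.0028, -0.0001, 0.0001, 0.1589 ],
[ -0.0593, 0.0216, 0.0028, -0.0001, 0.0001, 0.1589 ],
[ -0.0551, 0.0307, 0.0028, -0.0001, 0.0001, 0.1589 ],
[ -0.0496, 0.0390, 0.0028, -0.0001, 0.0001, 0.1589 ],
[ -0.0428, 0.0464, 0.0028, -0.0001, 0.0001, 0.1589 ],
```

arm_command(targets=[[[-0.057,-0.027,0.003,0,0,0.159],[-0.0605,-0.018,0.003,0,0,0.159],[-0.061,-0.008,0.003,0,0,0.159],[-0.061,0.002,0.003,0,0,0.159],[-0.061,0.012,0.003,0,0,0.159],[-0.058,0.0215,0.003,0,0,0.159],[-0.054,0.03,0.003,0,0,0.159],[-0.049,0.038,0.003,0,0,0.159],[-0.043,0.045,0.003,0,0,0.159],[0,0,0,0,0,0]]], jaw=0.06)

```text
clock: 1.35
position: [0.6121, 0.1617, 0.2183]
ee_rot: [2.482, 1.92, -0.002]
force: [0.1, 1.5, 0.5]
width: 0.649
gripper_force: 0.0
```

```bash
python3 - <<'E'
from h import *
state()
plan(wd([0,.185,.15]),tool(YAW,-np.radians(57)),8)
E
```

```text
t 1.35 pos [0.6121 0.1617 0.2183] rack [-0.0051  0.1995  0.2183] F [0.1 1.5 0.5] w 59.6 gf 0.0
toolY [ 0.968 -0.251  0.002] toolZ [ 0.001 -0.004 -1.   ] q [-0.66  0.49  0.48  1.62 -0.24  1.09 -0.37]
from [0.6121 0.1617 0.2183] to [0.6135 0.1464 0.15  ] mm/row 8.8 rad/row 0.124
[ -0.0018, 0.0006, 0.0085, -0.0005, -0.1239, -0.0015 ],
[ -0.0007, 0.0006, 0.0087, -0.0005, -0.1239, -0.0015 ],
[ 0.0004, 0.0006, 0.0087, -0.0005, -0.1239, -0.0015 ],
[ 0.0014, 0.0006, 0.0086, -0.0005, -0.1239, -0.0015 ],
[ 0.0025, 0.0006, 0.0084, -0.0005, -0.1239, -0.0015 ],
[ 0.0035, 0.0006, 0.0080, -0.0005, -0.1239, -0.0015 ],
[ 0.0045, 0.0006, 0.0075, -0.0005, -0.1239, -0.0015 ],
[ 0.0054, 0.0006, 0.0069, -0.0005, -0.1239, -0.0015 ],
```

arm_command(targets=[[[-0.002,0.0006,0.0085,0,-0.124,0],[-0.001,0.0006,0.0085,0,-0.124,0],[0.0004,0.0006,0.0085,0,-0.124,0],[0.0014,0.0006,0.0085,0,-0.124,0],[0.0025,0.0006,0.0085,0,-0.124,0],[0.0035,0.0006,0.008,0,-0.124,0],[0.0045,0.0006,0.0075,0,-0.124,0],[0.0055,0.0006,0.007,0,-0.124,0],[0,0,0,0,0,0]]])

```text
clock: 2.48
position: [0.609, 0.1547, 0.1466]
ee_rot: [1.839, 1.448, -1.004]
force: [-0.2, 0.3, -0.1]
width: 0.653
gripper_force: 0.0
```

```bash
python3 - <<'E'
from h import *
state()
im=arm.get_image("scene"); w=cloud(im); cv2.imwrite("pics/s1.png",cv2.resize(im["pixels"][90:240,230:430,::-1],None,fx=4,fy=4,interpolation=cv2.INTER_CUBIC)[:600])
E
```

```text
t 2.475 pos [0.609  0.1547 0.1466] rack [-0.0064  0.1919  0.1466] F [-0.2  0.3 -0.1] w 59.9 gf 0.0
toolY [ 0.971 -0.237 -0.005] toolZ [-0.202 -0.814 -0.544] q [-0.95  1.06  0.65  1.26  0.19  1.61 -0.68]
```

View pics/s1.png

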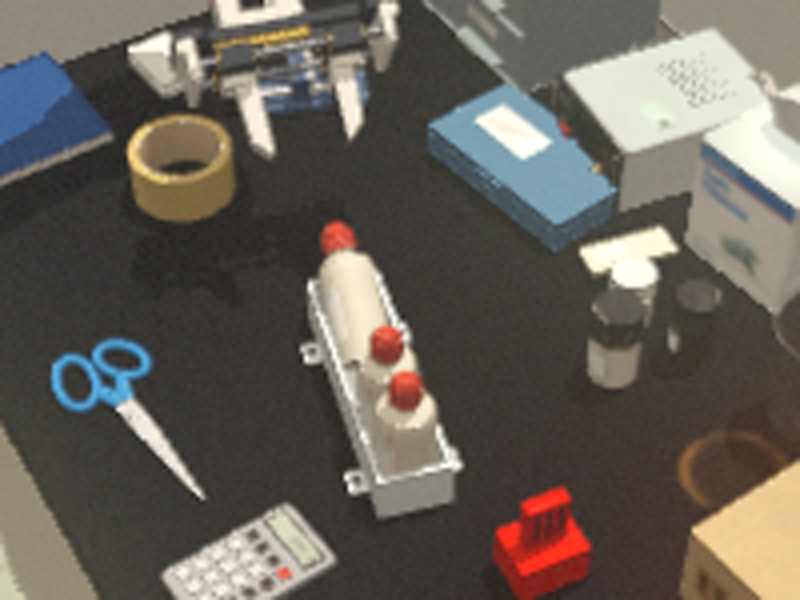

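The picture shows the tilted gripper at crop (300,60), its fingers aimed at the red cap at crop (338,237), with nothing in between. I approach along the bottle axis.

```bash
python3 - <<'E'
from h import *
t=tool(YAW,-np.radians(58.5))
a=wd([0,.170,.111]); b=wd([0,.129,.086])
plan(a,t,2); plan(b,t,5,a,t)
E
```

```text
from [0.61   0.1536 0.149 ] to [0.6099 0.1318 0.111 ] mm/row 21.9 rad/row 0.014
[ 0.0101, 0.0026, 0.0192, -0.0003, -0.0144, 0.0011 ],
[ 0.0104, 0.0026, 0.0191, -0.0003, -0.0144, 0.0011 ],
from [0.6099 0.1318 0.111 ] to [0.6001 0.092  0.086 ] mm/row 9.6 rad/row 0.0
[ -0.0000, 0.0000, 0.0096, 0.0000, 0.0000, 0.0000 ],
[ -0.0000, 0.0000, 0.0096, 0.0000, 0.0000, 0.0000 ],
[ -0.0000, 0.0000, 0.0096, 0.0000, 0.0000, 0.0000 ],
[ -0.0000, 0.0000, 0.0096, 0.0000, 0.0000, 0.0000 ],
[ -0.0000, 0.0000, 0.0096, 0.0000, 0.0000, 0.0000 ],
```

arm_command(targets=[[[0.01,0.0026,0.019,0,-0.0145,0],[0.01,0.0026,0.019,0,-0.0145,0],[0,0,0.0096,0,0,0],[0,0,0.0096,0,0,0],[0,0,0.0096,0,0,0],[0,0,0.0096,0,0,0],[0,0,0.0096,0,0,0],[0,0,0,0,0,0],[0,0,0,0,0,0]]])

```text
clock: 3.65
position: [0.6008, 0.0916, 0.0883]
ee_rot: [1.823, 1.427, -1.02]
force: [-0.1, 0.7, -0.3]
width: 0.656
gripper_force: 0.0
```

```bash
python3 - <<'E'
from h import *
state()
im=arm.get_image("scene"); w=cloud(im); cv2.imwrite("pics/s2.png",cv2.resize(im["pixels"][110:190,270:370,::-1],None,fx=7,fy=7,interpolation=cv2.INTER_CUBIC)[:600])
E
```

```text
t 3.65 pos [0.6008 0.0916 0.0883] rack [0.0008 0.1287 0.0883] F [-0.1  0.7 -0.3] w 60.2 gf 0.0
toolY [ 0.971 -0.24   0.   ] toolZ [-0.205 -0.827 -0.523] q [-0.92  1.1   0.65  1.39  0.21  1.45 -0.71]
```

View pics/s2.png

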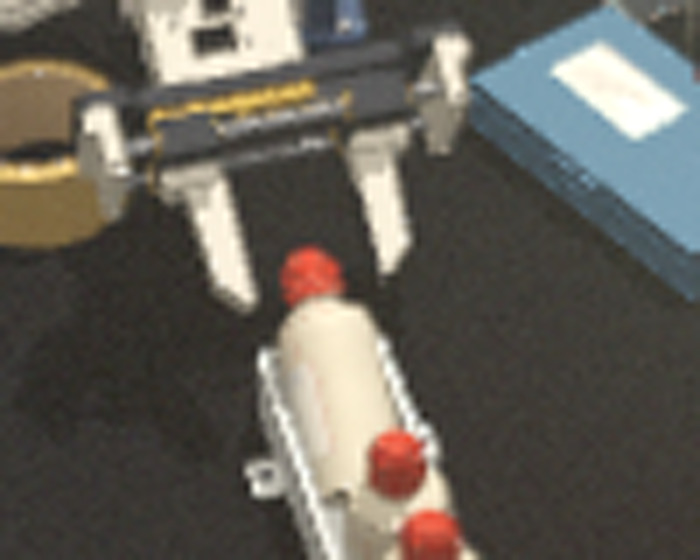

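The two fingers straddle the red cap (crop (312,278)), with the tips level with its base. I drop 2 mm and grip.

arm_command(targets=[[[0.0015,-0.0005,0.001,0,0,0],[0,0,0,0,0,0],[0,0,0,0,0,0],[0,0,0,0,0,0],[0,0,0,0,0,0],[0,0,0,0,0,0]]], jaw=0.0, newtons=20)

```text
clock: 4.45
position: [0.6002, 0.0913, 0.0865]
ee_rot: [1.823, 1.426, -1.021]
force: [-0.1, -0.6, 0.9]
width: 0.268
gripper_force: 20.0
```

```bash
python3 - <<'E'
from h import *
state()
# arc: pivot P, current lean t0, TCP fixed in bottle
s=arm.observe(); p=rk(s["position"]); R0=R.from_rotvec(s["ee_rot"])
P=np.array([.037,.004]); t0=np.radians(31); t1=np.radians(90); n=12
rel=p[1:]-P; c=lambda a:np.array([[np.cos(a),-np.sin(a)],[np.sin(a),np.cos(a)]])
pp=s["position"]; lift=np.linspace(0,.003,n+1)
dt=(t1-t0)/n
for i in range(1,n+1):
    yz=P+c(dt*i)@rel; tgt=wd([p[0],yz[0],yz[1]+.003*min(1,i/4)])
    print("[",", ".join("%.4f"%v for v in R0.inv().apply(tgt-pp)),", 0, %.4f, 0 ],"%dt,"rack",rk(tgt).round(4))
    pp=tgt; R0=R0*R.from_rotvec([0,dt,0])
E
```

```text
t 4.45 pos [0.6002 0.0913 0.0865] rack [0.0002 0.1283 0.0865] F [-0.1 -0.6  0.9] w 24.6 gf 20.0
toolY [ 0.971 -0.241  0.   ] toolZ [-0.205 -0.828 -0.523] q [-0.92  1.1   0.65  1.4   0.2   1.45 -0.71]
[ -0.0109, 0.0000, 0.0020 , 0, 0.0858, 0 ], rack [0.0002 0.1209 0.0947]
[ -0.0109, 0.0000, 0.0019 , 0, 0.0858, 0 ], rack [0.0002 0.1128 0.1023]
[ -0.0108, 0.0000, 0.0019 , 0, 0.0858, 0 ], rack [0.0002 0.1043 0.1092]
[ -0.0108, 0.0000, 0.0018 , 0, 0.0858, 0 ], rack [0.0002 0.0952 0.1154]
[ -0.0103, 0.0000, 0.0024 , 0, 0.0858, 0 ], rack [0.0002 0.0857 0.12  ]
[ -0.0103, 0.0000, 0.0024 , 0, 0.0858, 0 ], rack [0.0002 0.0758 0.1237]
[ -0.0103, 0.0000, 0.0024 , 0, 0.0858, 0 ], rack [0.0002 0.0657 0.1266]
[ -0.0103, 0.0000, 0.0024 , 0, 0.0858, 0 ], rack [0.0002 0.0553 0.1286]
[ -0.0103, 0.0000, 0.0024 , 0, 0.0858, 0 ], rack [0.0002 0.0448 0.1298]
[ -0.0103, 0.0000, 0.0024 , 0, 0.0858, 0 ], rack [0.0002 0.0343 0.13  ]
[ -0.0103, 0.0000, 0.0024 , 0, 0.0858, 0 ], rack [0.0002 0.0237 0.1293]
[ -0.0103, 0.0000, 0.0024 , 0, 0.0858, 0 ], rack [0.0002 0.0133 0.1277]
```

arm_command(targets=[[[-0.011,0,0.002,0,0.086,0],[-0.011,0,0.002,0,0.086,0],[-0.011,0,0.002,0,0.086,0],[-0.011,0,0.002,0,0.086,0],[-0.0103,0,0.0024,0,0.086,0],[-0.0103,0,0.0024,0,0.086,0],[-0.0103,0,0.0024,0,0.086,0],[0,0,0,0,0,0]]])

```text
clock: 5.45
position: [0.5847, 0.0269, 0.1282]
ee_rot: [2.245, 1.747, -0.476]
force: [-0.3, 0.0, -1.0]
width: 0.267
gripper_force: 20.0
```

```bash
python3 - <<'E'
from h import *
state()
s=arm.observe(); 
plan(wd([0,.016,.130]),tool(YAW),6)
im=arm.get_image("scene"); w=cloud(im); cv2.imwrite("pics/s3.png",cv2.resize(im["pixels"][110:220,270:370,::-1],None,fx=5.4,fy=5.4,interpolation=cv2.INTER_CUBIC)[:600])
E
```

```text
t 5.45 pos [0.5847 0.0269 0.1282] rack [0.0006 0.0621 0.1282] F [-0.3  0.  -1. ] w 24.5 gf 20.0
toolY [ 0.969 -0.245  0.002] toolZ [-0.098 -0.394 -0.914] q [-0.7   0.66  0.56  1.72  0.05  1.04 -0.49]
from [0.5847 0.0269 0.1282] to [ 0.573  -0.0177  0.13  ] mm/row 7.7 rad/row 0.07
[ -0.0071, -0.0001, 0.0029, 0.0000, 0.0698, -0.0010 ],
[ -0.0073, -0.0001, 0.0023, 0.0000, 0.0698, -0.0010 ],
[ -0.0075, -0.0001, 0.0018, 0.0000, 0.0698, -0.0010 ],
[ -0.0076, -0.0001, 0.0013, 0.0000, 0.0698, -0.0010 ],
[ -0.0076, -0.0001, 0.0008, 0.0000, 0.0698, -0.0010 ],
[ -0.0077, -0.0001, 0.0002, 0.0000, 0.0698, -0.0010 ],
```

View pics/s3.png

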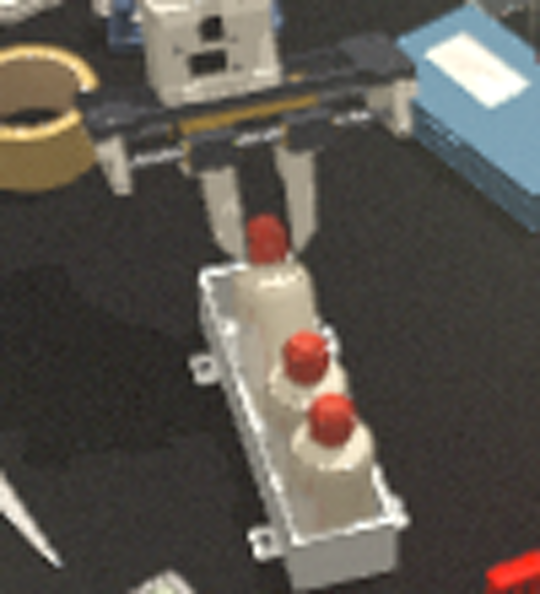

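The bottle is rising with its cap held (crop (266,238)), and the neighbours are untouched. I finish the arc.

arm_command(targets=[[[-0.0071,0,0.003,0,0.07,0],[-0.0073,0,0.0023,0,0.07,0],[-0.0075,0,0.0018,0,0.07,0],[-0.0076,0,0.0013,0,0.07,0],[-0.0076,0,0.0008,0,0.07,0],[-0.0077,0,0.0002,0,0.07,0],[0,0,0,0,0,0],[0,0,0,0,0,0]]])

```text
clock: 6.5
position: [0.574, -0.0131, 0.1277]
ee_rot: [-2.472, -1.938, 0.002]
force: [0.6, -0.1, -2.1]
width: 0.269
gripper_force: 20.0
```

```bash
python3 - <<'E'
from h import *
state()
im=arm.get_image("scene"); w=cloud(im)
v=rk(w.reshape(-1,3)+[.0023,.0005,.0005]); px=im["pixels"].reshape(-1,3).astype(int)
red=(px[:,0]>120)&(px[:,1]<90)
q=v[red&(abs(v[:,0])<.03)&(v[:,1]>-.12)&(v[:,1]<.12)]
for lo,hi in((-.11,-.06),(-.06,-.012),(-.012,.09)): k=q[(q[:,1]>lo)&(q[:,1]<hi)]; print(len(k),k.mean(0).round(4),k.max(0).round(4))
cv2.imwrite("pics/s4.png",cv2.resize(im["pixels"][110:220,270:370,::-1],None,fx=5.4,fy=5.4,interpolation=cv2.INTER_CUBIC)[:600])
E
```

```text
t 6.5 pos [ 0.574  -0.0131  0.1277] rack [-0.0002  0.0206  0.1277] F [ 0.6 -0.1 -2.1] w 24.7 gf 20.0
toolY [ 0.971 -0.239 -0.002] toolZ [-0.002 -0.    -1.   ] q [-0.33  0.49  0.36  1.86 -0.23  0.84 -0.09]
49 [-0.0007 -0.0908  0.1176] [ 0.0121 -0.0789  0.1282]
52 [-0.0024 -0.042   0.1176] [ 0.0115 -0.0323  0.1301]
50 [-1.000e-04  1.410e-02  1.222e-01] [0.0105 0.0258 0.1318]
```

View pics/s4.png

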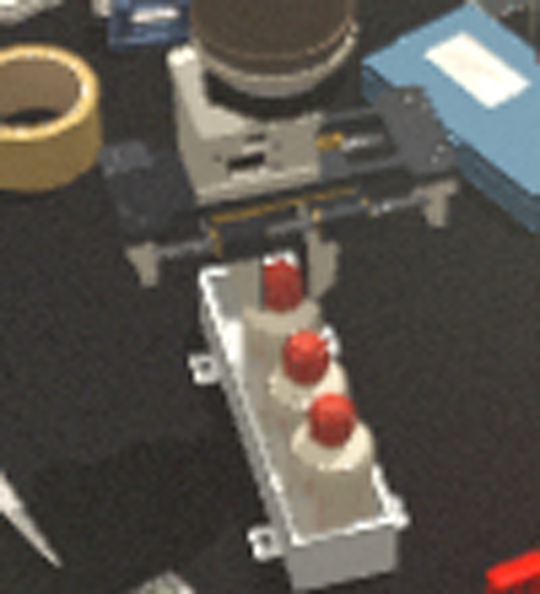

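The bottle is upright, held about 4 mm off the floor at rack y 20. I shift it back 3 mm and lower until contact.

arm_command(targets=[[[-0.0015,0,0.001,0,0,0],[-0.0015,0,0.001,0,0,0],[0,0,0.001,0,0,0],[0,0,0.001,0,0,0],[0,0,0,0,0,0],[0,0,0,0,0,0]]])

```text
clock: 7.3
position: [0.5732, -0.0179, 0.1247]
ee_rot: [-2.474, -1.935, -0.002]
force: [-1.3, -1.2, 3.2]
width: 0.266
gripper_force: 20.0
```

```bash
python3 -c "
from h import *
state()"
```

```text
t 7.3 pos [ 0.5732 -0.0179  0.1247] rack [0.0002 0.0159 0.1247] F [-1.3 -1.2  3.2] w 24.4 gf 20.0
toolY [ 0.971 -0.241  0.   ] toolZ [ 0.001  0.001 -1.   ] q [-0.32  0.49  0.36  1.86 -0.23  0.83 -0.08]
```

arm_command(targets=[[[0,0,0,0,0,0],[0,0,0,0,0,0],[0,0,0,0,0,0],[0,0,0,0,0,0],[0,0,-0.02,0,0,0],[0,0,-0.03,0,0,0],[0,0,-0.04,0,0,0],[0,0,-0.04,0,0,0],[0,0,0,0,0,0]]], jaw=0.05)

```text
clock: 8.43
position: [0.5749, -0.0181, 0.2576]
ee_rot: [2.473, 1.934, 0.009]
force: [-1.4, 0.1, -0.4]
width: 0.544
gripper_force: 0.0
```

```bash
cat >> h.py <<'E'
def caps():
    im=arm.get_image("scene"); v=rk(cloud(im).reshape(-1,3)+[.0023,.0005,.0005]); px=im["pixels"].reshape(-1,3).astype(int)
    red=(px[:,0]>120)&(px[:,1]<90)
    q=v[red&(abs(v[:,0])<.03)&(v[:,1]>-.12)&(v[:,1]<.12)]
    for lo,hi in((-.11,-.06),(-.06,-.012),(-.012,.09)): k=q[(q[:,1]>lo)&(q[:,1]<hi)]; print(len(k),k.mean(0).round(4),k.max(0).round(4))
    return im
E
python3 - <<'E'
from h import *
state(); caps()
# spacer: tool y across rib's 14 mm = spacer x (yaw .075)
a=np.array([.4892,-.3056,.20])
plan(a,tool(.075),8)
E
```

```text
t 8.425 pos [ 0.5749 -0.0181  0.2576] rack [0.0019 0.016  0.2576] F [-1.4  0.1 -0.4] w 49.9 gf 0.0
toolY [ 0.971 -0.241  0.006] toolZ [ 0.006  0.002 -1.   ] q [-0.37  0.35  0.41  1.71 -0.16  1.11 -0.15]
50 [-0.0008 -0.0911  0.1178] [ 0.0127 -0.0815  0.1298]
60 [-0.0012 -0.041   0.1189] [ 0.0118 -0.0293  0.1305]
57 [-0.0019  0.0089  0.1186] [0.0113 0.0195 0.1307]
from [ 0.5738 -0.0179  0.2556] to [ 0.4892 -0.3056  0.2   ] mm/row 38.1 rad/row 0.04
[ -0.0375, -0.0016, 0.0069, 0.0004, -0.0002, -0.0398 ],
[ -0.0374, -0.0031, 0.0069, 0.0004, -0.0002, -0.0398 ],
[ -0.0372, -0.0046, 0.0069, 0.0004, -0.0002, -0.0398 ],
[ -0.0370, -0.0061, 0.0069, 0.0004, -0.0002, -0.0398 ],
[ -0.0367, -0.0075, 0.0069, 0.0004, -0.0002, -0.0398 ],
[ -0.0364, -0.0090, 0.0069, 0.0004, -0.0002, -0.0398 ],
[ -0.0360, -0.0104, 0.0069, 0.0004, -0.0002, -0.0398 ],
[ -0.0356, -0.0118, 0.0069, 0.0004, -0.0002, -0.0398 ],
```

The tipped bottle stands level with its neighbours, with its cap at the same height and about 50 mm further along, so rack y is about 14. Now the spacer.

arm_command(targets=[[[-0.037,-0.0016,0.007,0,0,-0.04],[-0.037,-0.003,0.007,0,0,-0.04],[-0.037,-0.0046,0.007,0,0,-0.04],[-0.037,-0.006,0.007,0,0,-0.04],[-0.037,-0.0075,0.007,0,0,-0.04],[-0.036,-0.009,0.007,0,0,-0.04],[-0.036,-0.0104,0.007,0,0,-0.04],[-0.032,-0.0118,0.007,0,0,-0.04],[0,0,0,0,0,0],[0,0,0,0,0,0]]])

```text
clock: 9.72
position: [0.4887, -0.3001, 0.1972]
ee_rot: [-2.133, -2.303, -0.001]
force: [0.1, 1.0, 0.1]
width: 0.547
gripper_force: 0.0
```

```bash
python3 - <<'E'
from h import *
state(); caps()
plan([.4888,-.3006,.075],tool(.075),8)
E
```

```text
t 9.725 pos [ 0.4887 -0.3001  0.1972] rack [-0.0141 -0.2784  0.1972] F [0.1 1.  0.1] w 50.2 gf 0.0
toolY [ 0.997  0.077 -0.001] toolZ [-0.001  0.002 -1.   ] q [ 0.17  0.41  0.4   1.79 -0.19  0.98  0.72]h.py:35: RuntimeWarning: Mean of empty slice.
  for lo,hi in((-.11,-.06),(-.06,-.012),(-.012,.09)): k=q[(q[:,1]>lo)&(q[:,1]<hi)]; print(len(k),k.mean(0).round(4),k.max(0).round(4))
  ret = um.true_divide(
Traceback (most recent call last):
  File "h.py", line 35, in caps
    for lo,hi in((-.11,-.06),(-.06,-.012),(-.012,.09)): k=q[(q[:,1]>lo)&(q[:,1]<hi)]; print(len(k),k.mean(0).round(4),k.max(0).round(4))
                                                                                                                      ~~~~~^^^
ValueError: zero-size array to reduction operation maximum which has no identity
```

The arm hides the rack from the camera, and the position is already right. I go straight down 0.122.

arm_command(targets=[[[0,0,0.03,0,0,0],[0,0,0.03,0,0,0],[0,0,0.025,0,0,0],[0,0,0.02,0,0,0],[0,0,0.012,0,0,0],[0,0,0.005,0,0,0],[0,0,0,0,0,0],[0,0,0,0,0,0]]])

```text
clock: 10.78
position: [0.4894, -0.301, 0.0768]
ee_rot: [2.134, 2.305, 0.002]
force: [0.0, 0.5, -0.3]
width: 0.546
gripper_force: 0.0
```

arm_command(targets=[[[0,0,0,0,0,0],[0,0,0,0,0,0],[0,0,0,0,0,0],[0,0,0,0,0,0],[0,0,0,0,0,0],[0,0,0,0,0,0]]], jaw=0.0, newtons=30)

```text
clock: 11.52
position: [0.4889, -0.3008, 0.0761]
ee_rot: [-2.134, -2.305, -0.001]
force: [-0.6, -0.1, -0.8]
width: 0.154
gripper_force: 30.0
```

```bash
python3 - <<'E'
from h import *
state()
im=arm.get_image("top"); w=cloud(im)[190:245,380:440].reshape(-1,3); print((w[:,2]>.036).sum())
E
```

```text
t 11.525 pos [ 0.4889 -0.3008  0.0761] rack [-0.0138 -0.279   0.0761] F [-0.6 -0.1 -0.8] w 14.1 gf 30.0
toolY [0.997 0.077 0.   ] toolZ [ 0.     0.001 -1.   ] q [ 0.22  0.56  0.34  1.9  -0.27  0.73  0.79]
2746
```

Gripped, with the opening at 14.1 mm, which is the rib. I lift it and carry it over.

arm_command(targets=[[[0,0,-0.01,0,0,0],[0,0,-0.03,0,0,0],[0,0,-0.045,0,0,0],[0,0,-0.045,0,0,0],[0,0,-0.034,0,0,0],[0,0,0,0,0,0],[0,0,0,0,0,0]]])

```text
clock: 12.45
position: [0.4885, -0.3006, 0.2397]
ee_rot: [-2.133, -2.304, -0.001]
force: [-0.4, -0.3, -2.3]
width: 0.149
gripper_force: 30.0
```

```bash
python3 - <<'E'
from h import *
state()
plan(wd([0,.0775,.24]),tool(YAW),9)
E
```

```text
t 12.45 pos [ 0.4885 -0.3006  0.2397] rack [-0.0142 -0.2789  0.2397] F [-0.4 -0.3 -2.3] w 13.6 gf 30.0
toolY [ 0.997  0.077 -0.   ] toolZ [-0.     0.002 -1.   ] q [ 0.15  0.37  0.42  1.73 -0.17  1.08  0.71]
from [ 0.4885 -0.3006  0.2397] to [0.5878 0.042  0.24  ] mm/row 39.6 rad/row 0.035
[ 0.0371, 0.0139, 0.0000, -0.0001, -0.0002, 0.0354 ],
[ 0.0376, 0.0126, 0.0000, -0.0001, -0.0002, 0.0354 ],
[ 0.0380, 0.0113, 0.0000, -0.0001, -0.0002, 0.0354 ],
[ 0.0384, 0.0099, 0.0000, -0.0001, -0.0002, 0.0354 ],
[ 0.0387, 0.0085, -0.0000, -0.0001, -0.0002, 0.0354 ],
[ 0.0390, 0.0072, -0.0000, -0.0001, -0.0002, 0.0354 ],
[ 0.0392, 0.0058, -0.0000, -0.0001, -0.0002, 0.0354 ],
[ 0.0394, 0.0044, -0.0000, -0.0001, -0.0002, 0.0354 ],
[ 0.0395, 0.0030, -0.0000, -0.0001, -0.0002, 0.0354 ],
```

arm_command(targets=[[[0.037,0.014,0,0,0,0.0353],[0.0376,0.0126,0,0,0,0.0353],[0.038,0.0113,0,0,0,0.0353],[0.0384,0.01,0,0,0,0.0353],[0.0387,0.0085,0,0,0,0.0353],[0.039,0.0072,0,0,0,0.0353],[0.0392,0.0058,0,0,0,0.0353],[0.0394,0.0044,0,0,0,0.0353],[0.0395,0.003,0,0,0,0.0353],[0,0,0,0,0,0]]])

```text
clock: 13.7
position: [0.5879, 0.0461, 0.2385]
ee_rot: [-2.464, -1.943, 0.002]
force: [-0.2, 0.1, -1.4]
width: 0.152
gripper_force: 30.0
```

arm_command(targets=[[[0,0,0,0,0,0],[0,0,0,0,0,0]]])

```text
clock: 13.95
position: [0.5878, 0.0401, 0.24]
ee_rot: [-2.473, -1.936, 0.001]
force: [-0.0, 0.0, -2.1]
width: 0.153
gripper_force: 30.0
```

```bash
python3 - <<'E'
from h import *
state()
plan(wd([0,.0775,.145]),tool(YAW),5)
im=caps(); v=rk(cloud(im)+[.0023,.0005,.0005]) if False else None
w=cloud(im); g=rk(w.reshape(-1,3)+[.0023,.0005,.0005])
m=(abs(g[:,0])<.03)&(g[:,1]>.03)&(g[:,1]<.115)&(g[:,2]>.17)&(g[:,2]<.2)
print("block",m.sum(),g[m].min(0).round(4),g[m].max(0).round(4))
cv2.imwrite("pics/s5.png",cv2.resize(im["pixels"][100:220,260:380,::-1],None,fx=5,fy=5,interpolation=cv2.INTER_CUBIC)[:600])
E
```

```text
t 13.95 pos [0.5878 0.0401 0.24  ] rack [0.0005 0.0757 0.24  ] F [-0.   0.  -2.1] w 14.0 gf 30.0
toolY [ 0.971 -0.24  -0.001] toolZ [-0.001  0.    -1.   ] q [-0.44  0.39  0.39  1.69 -0.17  1.09 -0.24]
from [0.5878 0.0401 0.24  ] to [0.5878 0.042  0.145 ] mm/row 19.0 rad/row 0.0
[ 0.0004, -0.0001, 0.0190, -0.0002, -0.0000, -0.0001 ],
[ 0.0004, -0.0001, 0.0190, -0.0002, -0.0000, -0.0001 ],
[ 0.0004, -0.0001, 0.0190, -0.0002, -0.0000, -0.0001 ],
[ 0.0004, -0.0001, 0.0190, -0.0002, -0.0000, -0.0001 ],
[ 0.0004, -0.0001, 0.0190, -0.0002, -0.0000, -0.0001 ],
50 [-0.0008 -0.091   0.1176] [ 0.0133 -0.0797  0.1287]
48 [-0.0016 -0.0424  0.1169] [ 0.012  -0.0312  0.1278]
52 [-0.0019  0.0089  0.1182] [0.0105 0.0193 0.1307]
block 127 [-0.0225  0.0381  0.1702] [0.0235 0.095  0.1998]
```

View pics/s5.png

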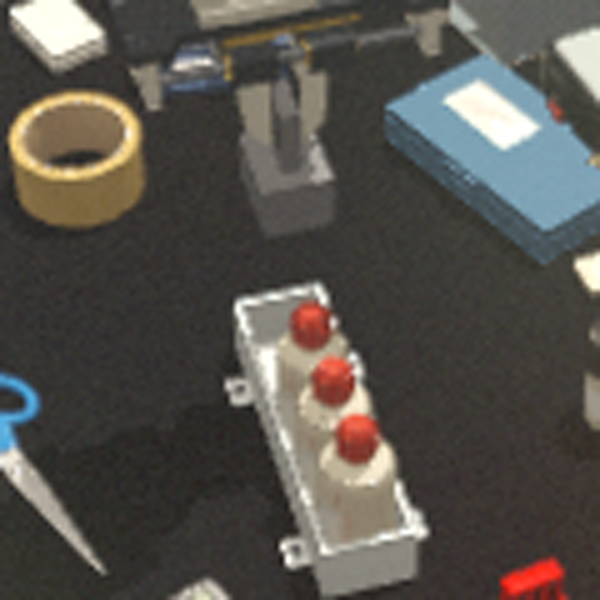

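The spacer hangs upright over the gap at crop (288,180), and all three bottles stand. The block centre reads about rack y 0.068, so I shift it +5 mm to centre it in the gap and lower.

arm_command(targets=[[[0.0025,0,0.025,0,0,0],[0.0025,-0.0005,0.025,0,0,0],[0,0,0.025,0,0,0],[0,0,0.02,0,0,0],[0,0,0.01,0,0,0],[0,0,0.005,0,0,0],[0,0,0,0,0,0],[0,0,0,0,0,0]]])

```text
clock: 15.0
position: [0.5895, 0.0467, 0.1312]
ee_rot: [-2.472, -1.938, -0.003]
force: [0.4, 0.5, -1.7]
width: 0.149
gripper_force: 30.0
```

```bash
python3 - <<'E'
from h import *
state()
im=caps(); w=cloud(im); g=rk(w.reshape(-1,3)+[.0023,.0005,.0005])
m=(abs(g[:,0])<.03)&(g[:,1]>.03)&(g[:,1]<.115)&(g[:,2]>.075)&(g[:,2]<.09)
print("block",m.sum(),g[m].min(0).round(4),g[m].max(0).round(4))
E
```

```text
t 15.0 pos [0.5895 0.0467 0.1312] rack [0.0006 0.0824 0.1312] F [ 0.4  0.5 -1.7] w 13.7 gf 30.0
toolY [ 0.971 -0.239  0.001] toolZ [ 0.001  0.001 -1.   ] q [-0.41  0.51  0.35  1.81 -0.22  0.86 -0.2 ]
50 [-0.0008 -0.091   0.1177] [ 0.0126 -0.0792  0.129 ]
47 [-0.0018 -0.0425  0.1169] [ 0.0108 -0.0326  0.1266]
54 [-0.0014  0.01    0.1165] [0.0233 0.0502 0.1282]
block 30 [-0.0222  0.0465  0.0751] [0.0239 0.0957 0.0897]
```

arm_command(targets=[[[-0.002,0,0.004,0,0,0],[0,0,0.006,0,0,0],[0,0,0.006,0,0,0],[0,0,0.006,0,0,0],[0,0,0.006,0,0,0],[0,0,0,0,0,0],[0,0,0,0,0,0]]])

```text
clock: 15.92
position: [0.5887, 0.0447, 0.1026]
ee_rot: [-2.472, -1.938, -0.002]
force: [0.2, -0.1, -1.7]
width: 0.153
gripper_force: 30.0
```

Entered freely, with the underside about 27 mm up and only the block's weight on the wrist. I continue down.

arm_command(targets=[[[0,0,0.005,0,0,0],[0,0,0.005,0,0,0],[0,0,0.005,0,0,0],[0,0,0.003,0,0,0],[0,0,0.002,0,0,0],[0,0,0.001,0,0,0],[0,0,0,0,0,0],[0,0,0,0,0,0]]])

```text
clock: 16.92
position: [0.5887, 0.0448, 0.0817]
ee_rot: [-2.472, -1.938, -0.002]
force: [-0.7, 0.4, -3.1]
width: 0.15
gripper_force: 30.0
```

arm_command(targets=[[[0,0,0.001,0,0,0],[0,0,0.001,0,0,0],[0,0,0.001,0,0,0],[0,0,0,0,0,0],[0,0,0,0,0,0]]])

```text
clock: 17.55
position: [0.5887, 0.0448, 0.08]
ee_rot: [-2.472, -1.938, -0.003]
force: [-5.8, -1.4, 16.8]
width: 0.153
gripper_force: 30.0
```

It sits on the floor at TCP z 0.080, as expected, pressed with 17 N. I relax, release and retreat upward.

arm_command(targets=[[[0,0,-0.0008,0,0,0],[0,0,0,0,0,0]]])

```text
clock: 17.8
position: [0.5887, 0.0448, 0.0801]
ee_rot: [-2.472, -1.938, -0.002]
force: [-3.4, 0.4, 9.8]
width: 0.15
gripper_force: 30.0
```

arm_command(targets=[[[0,0,0,0,0,0],[0,0,0,0,0,0],[0,0,0,0,0,0],[0,0,0,0,0,0],[0,0,-0.02,0,0,0],[0,0,-0.04,0,0,0],[0,0,-0.05,0,0,0],[0,0,-0.05,0,0,0],[0,0,-0.04,0,0,0],[0,0,0,0,0,0]]], jaw=0.045)

```text
clock: 19.05
position: [0.5902, 0.0445, 0.2827]
ee_rot: [2.471, 1.937, 0.01]
force: [1.1, 0.4, -0.0]
width: 0.49
gripper_force: 0.0
```

```bash
python3 - <<'E'
from h import *
state()
im=caps(); w=cloud(im); g=rk(w.reshape(-1,3)+[.0023,.0005,.0005])
m=(abs(g[:,0])<.03)&(g[:,1]>.04)&(g[:,1]<.105)&(g[:,2]>.08)&(g[:,2]<.1)
print("rib",m.sum(),g[m].mean(0).round(4),g[m].min(0).round(4),g[m].max(0).round(4))
m=(abs(g[:,0])>.009)&(abs(g[:,0])<.021)&(g[:,1]>.055)&(g[:,1]<.1)&(g[:,2]>.03)&(g[:,2]<.06)
A=np.c_[g[m][:,:2],np.ones(m.sum())]; c=np.linalg.lstsq(A,g[m][:,2],rcond=None)[0]
print("top",m.sum(),np.median(g[m][:,2]).round(4),"slopes",c[:2].round(3))
m=(abs(abs(g[:,0])-.0285)<.002)&(abs(g[:,1])<.1)&(g[:,2]>.042)&(g[:,2]<.05); print("rim",m.sum(),np.median(g[m][:,2]).round(4))
cv2.imwrite("pics/s6.png",cv2.resize(im["pixels"][100:220,260:380,::-1],None,fx=5,fy=5,interpolation=cv2.INTER_CUBIC)[:600])
E
```

```text
t 19.05 pos [0.5902 0.0445 0.2827] rack [0.0018 0.0805 0.2827] F [ 1.1  0.4 -0. ] w 45.0 gf 0.0
toolY [ 0.971 -0.239  0.006] toolZ [ 0.006  0.002 -1.   ] q [-0.46  0.36  0.4   1.63 -0.15  1.17 -0.26]
49 [-0.0008 -0.0911  0.1181] [ 0.0126 -0.0815  0.1292]
49 [-0.0018 -0.0424  0.1171] [ 0.0116 -0.0306  0.1272]
59 [-0.0022  0.0107  0.1176] [0.0105 0.0602 0.1303]
rib 44 [-0.0011  0.0724  0.0911] [-0.0068  0.056   0.0803] [0.0068 0.092  0.096 ]
top 32 0.0459 slopes [ 0.056 -0.015]
rim 64 0.0458
```

View pics/s6.png

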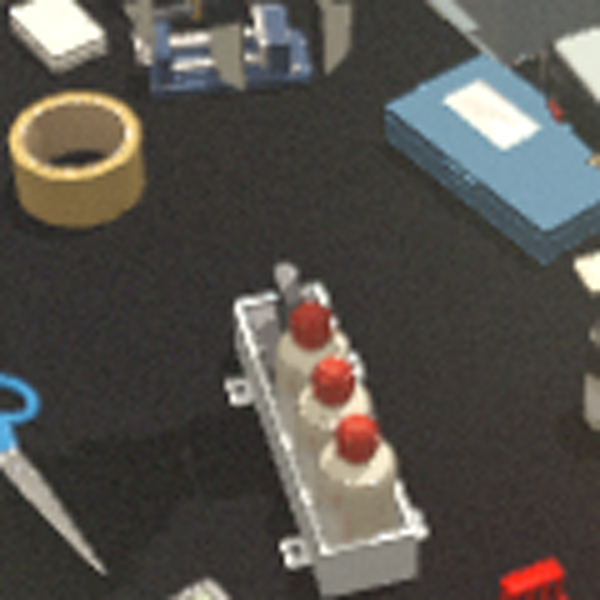

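The spacer sits in the gap with its rib at crop (287,285). Its top measures 45.9 mm against the rim's 45.8. All three bottles stand, the tape is untouched and the arm is clear, so I hand in.

```bash
python3 -c "
from h import *
print(arm.sign_off())"
```

```text
the job is handed in; nothing more can be done
None
```

The tipped bottle stands upright again beside its two neighbours, the grey spacer is seated flush with the rim (top 45.9 mm, rim 45.8 mm), the tape was left alone, and I handed the job in at about 19 s; the hand-in did not report a verdict.

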